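Fit the open pipe bracket on the demonstration pipe

ROBOT

A 6-joint arm with a two-finger parallel gripper is mounted at the origin on the work surface. World frame = base frame: x ahead of the robot, y to its left, z up, the work surface at z = 0. Lengths are in mm, angles in rad, forces in N, time in s.
With the tool pointing down it reaches from about 350 to 975 mm from the base axis. Payload 17.4 kg.
Tool frame: the origin (TCP) lies between the finger pads; the fingertips stand tip_reach ahead of it and the grasp point (between the pads) lies 5 mm behind it (tip_reach is the distance from the TCP to the fingertips, in mm); z points along the fingers, y is the line along which they close (so a half turn about z gives the same grasp; the last joint's range is limited). The gripper opens to 85 mm and grips with 20 to 120 N. Pads are 22 mm wide; open, the fingers measure 114 mm over their backs; the gripper's body (76 mm by 85 mm) begins 54 mm behind the grasp point. The pads swing forward as they close: fully open they stand 13 mm farther back than shut.
Start: joints at [-1.362, 0.116, 1.442, -0, 1.584, -0.038], TCP at [164.894, -654.555, 245.303] pointing down, gripper open.
Joint ranges: [-2.83, 2.83], [-0.83, 2.19], [0.07, 2.5], [-1.14, 4.28], [0.01, 3], [-2.97, 2.97]. Speed limits (rad/s): [1.89, 1.89, 2.22, 3.14, 3.14, 3.14].

INTERFACE

Orientations are given as [roll, pitch, yaw] about the fixed x, y, z axes, in that order (R = Rz(yaw) Ry(pitch) Rx(roll)).
In Python, from station import * gives the robot as it stands. The module is installed in compiled form; this text tells all that it offers.
- The arm moves only by the tool drive_tool, never from a script. Its arguments are lists of equal length, an entry for each row: "dp": the shift along the tool's x, y, z in m, a list of three; "dr": the turn, a rotation vector about the tool's x, y, z in rad, a list of three. In form: {"dp": [[tx, ty, tz], ...], "dr": [[rx, ry, rz], ...]}. A call has 1 to 5 rows; each row shifts and turns the commanded pose from where the row before left it, along the tool's axes as they then stand; what a row does not reach is not made up. A row lasts 1/8 s, in which the tool goes at most 62.5 mm and 10.7 degrees, less where a joint would pass 70% of its speed; a pose out of reach is approached as far as the arm can. A call with a gripper value outside its range is refused whole. "jaw" is the gripper's target within -1 to 1 (fully open at 1, half-way at 0, shut at -1), set as the call begins (left out, the last holds). The fingers move at their own pace and stop on an object; "squeeze" is the grip in N (left out, the last holds). Time passes only in rows, so rows that do not move let the fingers close. It gives the time, the measured TCP pose, the force, the opening and the grip force at its end, in the units of the state.
- sense(): the state, without advancing time (a new reading comes with each control period).
- read_camera(name): name is "side" or "top" or "wrist"; returns the picture (384x512x3 uint8, red, green, blue); there is no depth.
- camera_params(name): a dict with "fx", "fy", "cx", "cy" (pixels), "xyz" and "attitude" of the camera in the world; the wrist camera has in their place "mount" (4x4, takes a point from camera to tool coordinates, whose origin is the TCP and whose axes are the flange's). Camera axes: x right, y down, z forward; pixel columns grow to the right and rows downward; lengths in mm; the calibration is good to about 2 mm. A picture is of the moment at which its call begins: read the wrist's pose just before it. camera_params takes no time and is no camera call.
- sign_off(): hands the job in; it is judged then, once.
The state is a dict: "time": time; "qpos": joint angles; "dq": joint speeds; "effort": joint torques, N m; "position": TCP position; "tool_rot": TCP orientation; "contact_force": force on the tool from outside, world axes, zero at the start; "torque": the same for the moment, N m; "grip_width": finger opening in mm; "finger_force": force on a finger pad.
Only numpy, scipy, OpenCV 4.12 (cv2) and the standard library are available. Lean on these libraries where they do the work, as an engineer would, in place of code of your own. Each camera call takes 0.05 s, during which the arm holds its last target. There are 200 camera calls.

TASK

On the shop counter stands a short upright demonstration pipe on a round foot, with a wide cap on top. Of the three dark steel brackets lying on the counter, take the one whose C-shaped jaw is open wide enough for this pipe, slide it sideways through its gap onto the pipe below the cap, and leave it lying flat on the round foot with the pipe inside the jaw. Leave the other two brackets (the closed eye and the small one with a narrow slit) where they lie.

Things in the scene. Friction and masses are not known exactly. Their poses are not given: they have to be found in the camera images.
- open_bracket: Bracket to fit: dark steel, 30 mm high, 0.15 kg, lying flat. C jaw, inside 54, outside 70 mm diameter, gap 44 mm at its narrowest. Opposite, a shank 14 mm thick, 35 to 105 mm from the origin: grip across it (along y), 62 mm from the origin. Origin: centre of the jaw's circle, underside. x points out through the gap, shank along -x. At first the gap faces away from the robot within 30 degrees.
- pipe_stand: Fixed upright pipe, 22 mm diameter, in the middle of a round bright steel foot (140 mm diameter, 12 mm high), with a black round cap of 60 mm diameter; cap underside 72 mm, top 84 mm above the counter. The cap is wider than the inside of the jaw; the jaw fits loosely on the pipe (no snap) and can enter from any side. Origin: on the pipe's axis at counter height, z up.
- eye_bracket: Bystander: like the open bracket but with a closed round eye (no gap), outside diameter 70 mm, 30 mm high, shank along -x to 105 mm. Origin: the eye's centre, underside. Leave it.
- narrow_bracket: Bystander: a smaller bracket, eye 44 mm outside and 30 mm inside with a slit of only about 14 mm (too narrow for the pipe), 30 mm high, shank along -x to 85 mm. Origin at the eye's centre, underside. Leave it.
There are look-alikes about, which are no part of the job. What is shaped like the open_bracket but yellow is not meant.

How it is judged (in metres and radians):
At the end, for the whole second after the job is handed in: The open bracket lies at rest and flat (within about 7 degrees) on the round foot, its underside within 6 mm of the foot's top, with the pipe inside its jaw: the jaw's centre within 20 mm of the pipe's axis. The other two brackets lie within 30 mm of where they started (horizontal distance between open_bracket and pipe_stand below 0.02 m and z of open_bracket in the frame of pipe_stand between 0.008 and 0.018 m and angle between open_bracket's own z axis and vertical below 0.12 rad and linear speed of open_bracket below 0.02 m/s and distance of each of eye_bracket, narrow_bracket from where it was at the start of the episode below 0.03 m); the robot touches nothing.
It fails at once if the closed-eye bracket was moved by more than 30 mm (distance of eye_bracket from where it was at the start of the episode above 0.03 m).
It fails at once if the narrow-slit bracket was moved by more than 30 mm (distance of narrow_bracket from where it was at the start of the episode above 0.03 m).
It also fails if it takes over 40 s, if anything falls off the work surface, if the arm or the gripper's body presses on something with over 40 N, if the wrist force passes 120 N, or if a joint passes its speed limit or range.

## Working session

There is one attempt and no reset: what is moved stays moved. The work goes in short steps, Python scripts to look and compute and a tool call to move; the robot and the scene stay as the last step left them, time stands still between calls to the robot, and variables do not carry over. Pictures are saved under pics/ and viewed, at most 10 in all, crops included, and the job is handed in when it is done.

Besides the shell and the picture viewer there is one more tool, called after "Request:" as name(argument=value, ...), one argument or row to a line, values as JSON. drive_tool: Moves the arm, as the interface text tells. Its arguments: {"type":"object","properties":{"dp":{"type":"array","items":{"type":"array","items":{"type":"number"}}},"dr":{"type":"array","items":{"type":"array","items":{"type":"number"}}},"jaw":{"type":"number"},"squeeze":{"type":"number"}},"required":["dp","dr"]}

```bash
mkdir -p pics
cat > h.py <<'E'
from station import *
import numpy as np, cv2
from scipy.spatial.transform import Rotation as R
def cam(n):
    p=camera_params(n); s=sense()
    if n=="wrist":
        M=np.array(p["mount"],float); T=np.eye(4); T[:3,:3]=R.from_euler('xyz',s["tool_rot"]).as_matrix(); T[:3,3]=s["position"]; W=T@M
    else:
        W=np.eye(4); a=np.array(p["attitude"],float)
        W[:3,:3]=a if a.shape==(3,3) else R.from_euler('xyz',a).as_matrix(); W[:3,3]=p["xyz"]
    return p,W
def ray(n,uv,z,pw=None):
    p,W=pw or cam(n); uv=np.atleast_2d(uv).astype(float)
    d=np.c_[(uv[:,0]-p["cx"])/p["fx"],(uv[:,1]-p["cy"])/p["fy"],np.ones(len(uv))]@W[:3,:3].T
    o=W[:3,3]; return o+d*((z-o[2])/d[:,2])[:,None]
def proj(n,X,pw=None):
    p,W=pw or cam(n); c=(np.atleast_2d(X)-W[:3,3])@W[:3,:3]
    return np.c_[p["fx"]*c[:,0]/c[:,2]+p["cx"],p["fy"]*c[:,1]/c[:,2]+p["cy"]]
E
python3 - <<'E'
from h import *
print(sense())
for n in("top","side"):print(n,camera_params(n))
print(camera_params("wrist"))
a=read_camera("top");b=read_camera("side")
cv2.imwrite("pics/top.png",a[:,:,::-1]);cv2.imwrite("pics/side.png",b[:,:,::-1])
E
```

```text
{'time': 0.0, 'qpos': array([-1.36182436e+00,  1.16468545e-01,  1.44227357e+00, -1.39507437e-05,
        1.58399411e+00, -3.77556100e-02]), 'dq': array([-2.08823462e-04,  5.34817563e-04, -3.20390051e-05,  1.19367892e-03,
       -3.88133213e-04,  4.95176361e-04]), 'effort': array([ 4.34145313e-04, -7.31986070e+01, -6.32489777e+01, -4.48166611e-05,
        6.29763599e-03,  4.64181892e-05]), 'position': array([ 164.83633339, -654.38070253,  244.56876637]), 'tool_rot': array([-3.14044937e+00, -2.92261381e-05,  2.46727381e-01]), 'contact_force': array([0.1071514 , 0.00224101, 0.49401161]), 'torque': array([0.00018899, 0.04154367, 0.02092695]), 'finger_force': 0.0, 'grip_width': 85.2690564824284}
top {'fx': 362.83421868380174, 'fy': 362.83421868380174, 'cx': 252.8584636578755, 'cy': 197.10157412824088, 'xyz': array([4.39798693e+02, 5.81430020e-01, 7.88516240e+02]), 'attitude': array([-3.04942008,  0.0083222 , -1.54771767])}
side {'fx': 409.60381163861746, 'fy': 409.60381163861746, 'cx': 255.17069139074613, 'cy': 186.0832650483002, 'xyz': array([-25.46318635, 746.50389745, 593.66649198]), 'attitude': array([-2.11611995,  0.00654867, -2.50196688])}
{'fx': 322.9476228518609, 'fy': 322.9476228518609, 'cx': 259.38182824053143, 'cy': 194.94860657384513, 'mount': array([[ 6.76924005e-04, -9.57780478e-01, -2.87499735e-01,
         7.27696902e+01],
       [ 9.99999196e-01,  3.40016655e-04,  1.22178250e-03,
        -3.80009152e-01],
       [-1.07244473e-03, -2.87500330e-01,  9.57779938e-01,
        -1.29112750e+02],
       [ 0.00000000e+00,  0.00000000e+00,  0.00000000e+00,
         1.00000000e+00]])}
```

View pics/top.png

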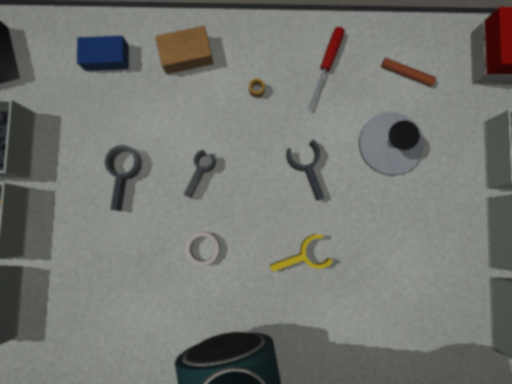

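View pics/side.png

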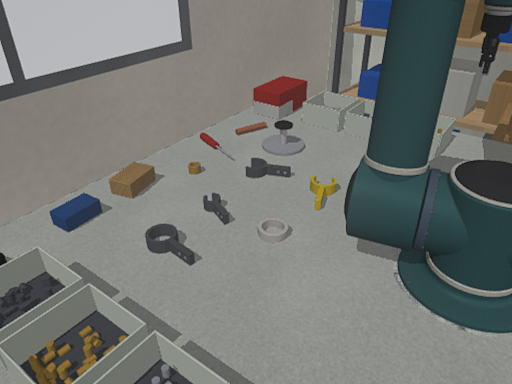

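Top view: the candidates are the open C bracket at (305,158), the closed eye at (123,163), the narrow slit at (203,160) and the yellow look-alike at (315,252). I choose the dark wide C at (305,158). The pipe stand's foot is at (391,143), with its cap at (404,135).

Run:
```python
from h import *
a=cv2.imread("pics/top.png"); pw=cam("top")
g=a.max(2)
m=(g<85).astype(np.uint8)
def comp(seed):
    n,l,st,c=cv2.connectedComponentsWithStats(m)
    y,x=np.nonzero(m); i=np.argmin((x-seed[0])**2+(y-seed[1])**2); return l==l[y[i],x[i]]
b=comp((313,180)); ys,xs=np.nonzero(b); print("bbox",xs.min(),xs.max(),ys.min(),ys.max(),b.sum())
P=ray("top",np.c_[xs,ys],30,pw)[:,:2]
# shank pixels: farthest end; jaw tips
c0=ray("top",[[303,156]],30,pw)[0,:2]
d=P-c0; r=np.linalg.norm(d,axis=1); sh=P[(r>42)]
v,x0=cv2.fitLine(sh.astype(np.float32),cv2.DIST_L2,0,.01,.01).reshape(2,2); print("shank dir",v,x0,"yaw",np.degrees(np.arctan2(v[1],v[0])),'far',r.max())
# inner hole fit: background-boundary pixels inside jaw (contour pts with r<31)
cs,_=cv2.findContours(b.astype(np.uint8),cv2.RETR_LIST,cv2.CHAIN_APPROX_NONE)
C=ray("top",np.vstack([c[:,0] for c in cs]),30,pw)[:,:2]
from scipy.optimize import least_squares
c=c0
for k in range(6):
    rr=np.linalg.norm(C-c,axis=1); o=C[(abs(rr-35)<7)]; i=C[abs(rr-27)<4]; 
    f=least_squares(lambda p:np.r_[np.linalg.norm(o-p,axis=1)-35],c,loss='soft_l1'); c=f.x
print("centre",c,"res",np.sqrt(np.mean(f.fun**2)),len(o))
print("cap/foot:")
hsv=cv2.cvtColor(a,cv2.COLOR_BGR2HSV)
k=comp((404,135)); cc=max(cv2.findContours(k.astype(np.uint8),0,1)[0],key=cv2.contourArea); e=cv2.fitEllipse(cc);print(e, ray("top",[e[0]],84,pw))
L=ray("top",cc[:,0],84,pw)[:,:2]; print(cv2.minEnclosingCircle(L.astype(np.float32)))
# foot edge points on left arc
cr=cv2.GaussianBlur(g,(3,3),0); pts=[]
ctr=np.array([391,143.])
F=ray("top",[ctr],12,pw)[0]; print("foot eye",F)
cl=np.vstack([a[90:200,260:440]]); cl=cv2.resize(cl,None,fx=4,fy=4,interpolation=cv2.INTER_CUBIC)
for p in [(c[0],c[1],30)]:
    u=(proj("top",[p],pw)[0]-[260,90])*4; cv2.circle(cl,tuple(u.astype(int)),3,(0,0,255),-1)
for q,z in ((c,30),):
  for R_ in(27,35):
    t=np.linspace(0,6.28,60); U=(proj("top",np.c_[q[0]+R_*np.cos(t),q[1]+R_*np.sin(t),0*t+z],pw)-[260,90]+.5)*4; cv2.polylines(cl,[U.astype(int)],1,(0,255,0),1)
L0=cv2.minEnclosingCircle(L.astype(np.float32))[0]
for R_,z in((70,12),(30,84)):
    t=np.linspace(0,6.28,60); U=(proj("top",np.c_[L0[0]+R_*np.cos(t),L0[1]+R_*np.sin(t),0*t+z],pw)-[260,90]+.5)*4; cv2.polylines(cl,[U.astype(int)],1,(0,255,255),1)
cv2.imwrite("pics/crop.png",cl)
```

```text
bbox 286 324 141 199 643
shank dir [0.93031245 0.36676803] [ 535.24664 -122.96009] yaw 21.516432 far 98.5138491868113
centre [603.59970586 -96.34362767] res 2.4725174718499283 75
cap/foot:
((404.19781494140625, 135.72860717773438), (30.5771484375, 32.21567153930664), 114.14208221435547) [[ 633.0706605  -287.93091733   84.        ]]
((631.9090576171875, -287.4755859375), 33.72404479980469)
foot eye [ 636.10247579 -288.60757748   12.        ]
```

View pics/crop.png

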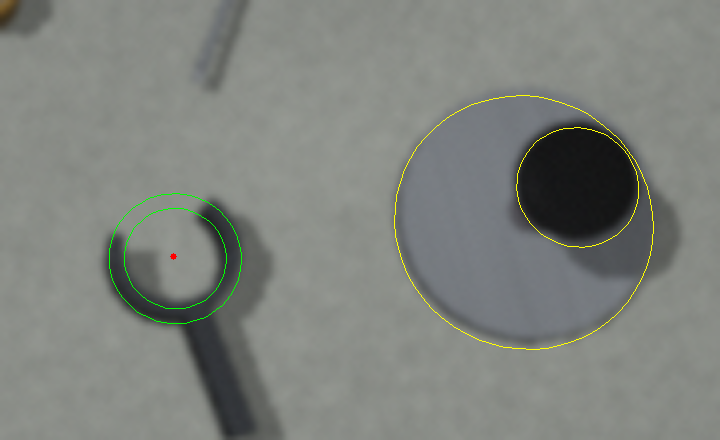

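The crop confirms the dark wide C: jaw circle at about (604,-97), gap yaw about 21°. The foot and cap outlines agree with a pipe axis near (632,-288). Now moving above the grasp point.

Request:
drive_tool(
  dp=[
    [0.033,-0.028,0.006],
    [0.033,-0.028,0.006],
    [0.033,-0.028,0.006],
    [0.033,-0.028,0.006],
    [0.033,-0.028,0.006],
  ],
  dr=[
    [0,0,0],
    [0,0,0],
    [0,0,0],
    [0,0,0],
    [0,0,0],
  ],
  jaw=1,
)

```text
time: 0.72
position: [291.3, -477.2, 214.8]
tool_rot: [-3.141, 0.0, 0.247]
contact_force: [0.7, -1.5, -0.2]
grip_width: 85.2
finger_force: 0.0
```

Request:
drive_tool(
  dp=[
    [0.033,-0.028,0.006],
    [0.033,-0.028,0.006],
    [0.033,-0.028,0.006],
    [0.033,-0.028,0.006],
    [0.033,-0.028,0.006],
  ],
  dr=[
    [0,0,0],
    [0,0,0],
    [0,0,0],
    [0,0,0],
    [0,0,0],
  ],
)

```text
time: 1.35
position: [417.0, -301.1, 184.9]
tool_rot: [-3.141, 0.0, 0.247]
contact_force: [-0.0, 0.2, 0.9]
grip_width: 85.1
finger_force: 0.0
```

Request:
drive_tool(
  dp=[
    [0.033,-0.028,0.006],
    [0.033,-0.028,0.006],
    [0.033,-0.028,0.006],
    [0.033,-0.028,0.006],
    [0.033,-0.028,0.006],
  ],
  dr=[
    [0,0,0],
    [0,0,0],
    [0,0,0],
    [0,0,0],
    [0,0,0],
  ],
)

```text
time: 1.98
position: [542.8, -125.0, 154.9]
tool_rot: [-3.141, 0.0, 0.247]
contact_force: [-0.4, -0.8, -0.6]
grip_width: 85.3
finger_force: 0.0
```

Request:
drive_tool(
  dp=[
    [0,0,0],
    [0,0,0],
  ],
  dr=[
    [0,0,-0.128],
    [0,0,0],
  ],
)

```text
time: 2.22
position: [542.3, -126.0, 154.9]
tool_rot: [-3.141, 0.001, 0.375]
contact_force: [0.6, -0.6, 0.6]
grip_width: 85.5
finger_force: 0.0
```

Run:
```python
from h import *
pw=cam("wrist"); s=sense(); a=read_camera("wrist")[:,:,::-1].copy()
np.savez("w1.npz",W=pw[1]); cv2.imwrite("pics/w1.png",a)
print(s["time"],s["position"],s["tool_rot"])
c=np.array([604,-97]);d=np.array([.93,.367]);n=np.array([-d[1],d[0]])
print(proj("wrist",[[*c,30],[*(c-105*d),30]],pw))
b=a.copy()
for r in(27,35):
    t=np.linspace(0,6.28,60);U=proj("wrist",np.c_[c[0]+r*np.cos(t),c[1]+r*np.sin(t),0*t+30],pw);cv2.polylines(b,[U.astype(int)],1,(0,255,0),1)
q=np.array([[*(c-x*d+y*n),30] for x,y in((35,7),(105,7),(105,-7),(35,-7))]);cv2.polylines(b,[proj("wrist",q,pw).astype(int)],1,(0,255,255),1)
cv2.imwrite("pics/w1o.png",b)
```

```text
2.225 [ 542.25424779 -125.9553828   154.88082894] [-3.14113734e+00  6.42251211e-04  3.75092824e-01]
[[253.96511549 104.41020243]
 [254.57327947 232.50505342]]
```

View pics/w1o.png

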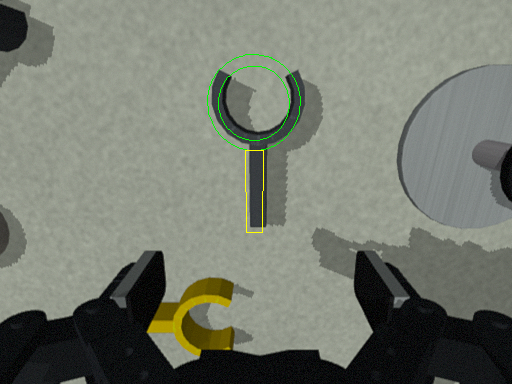

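Wrist view: bracket shank from (257,150) to (257,227), about 2–3 px right of my overlay and a few px forward. It is aligned with the tool within about 1°. The yellow one is at (205,317), so I'll check clearance to it and refine.

Run:
```python
from h import *
a=cv2.imread("pics/w1.png");pw=(camera_params("wrist"),np.load("w1.npz")["W"])
m=(a.max(2)<75).astype(np.uint8);n,l,st,ce=cv2.connectedComponentsWithStats(m)
b=(l==l[190,257]); ys,xs=np.nonzero(b);print(xs.min(),xs.max(),ys.min(),ys.max())
for y in range(150,232,10):
    r=xs[ys==y]; print(y,r.min() if len(r) else 0,r.max() if len(r) else 0, end='; ')
P=ray("wrist",np.c_[xs,ys],30,pw)
rows=[(np.mean([xs[ys==y].min(),xs[ys==y].max()]),y) for y in range(158,222,4)]
S=ray("wrist",rows,30,pw)[:,:2];v=np.polyfit(S[:,0],S[:,1],1);print("yaw",np.arctan(v[0]),S[0],S[-1])
e=ray("wrist",[[rows[-1][0],ys.max()+.5]],30,pw)[0,:2]
d=np.array([np.cos(np.arctan(v[0])),np.sin(np.arctan(v[0]))]);print("end",e,"grip62",e+43*d,"centre",e+105*d)
# inner circle fit (top rim outer edge)
cs=max(cv2.findContours(b.astype(np.uint8),0,cv2.CHAIN_APPROX_NONE)[0],key=len)
C=ray("wrist",cs[:,0],30,pw)[:,:2];c=e+105*d;r=np.linalg.norm(C-c,axis=1);print("r hist",np.histogram(r[r<42],np.arange(20,43,2)))
t=cv2.imread("pics/top.png");h=cv2.cvtColor(t,cv2.COLOR_BGR2HSV);q=np.array(((h[...,0]>20)&(h[...,0]<35)&(h[...,1]>150)&(h[...,2]>90)).nonzero())[::-1].T
q=q[(q[:,1]>220)];Y=ray("top",q,30);print("yellow",Y[:,:2].min(0),Y[:,:2].max(0))
s=sense()
M=e+43*d-s["position"][:2];th=s["tool_rot"][2];print("tool dx,dy",M@[np.cos(th),np.sin(th)],M@[np.sin(th),-np.cos(th)])
yb=Y[:,:2]-(e+43*d);dd=np.c_[yb@d,yb@[d[1],-d[0]]];print("yellow rel grip along/across",dd[:,0].max(),dd[dd[:,0]>-40].round(),np.linalg.norm(yb,axis=1).min())
```

```text
212 304 71 226
150 250 266; 160 250 266; 170 250 266; 180 250 266; 190 250 266; 200 250 266; 210 250 266; 220 250 265; 230 0 0; yaw 0.3745346054263835 [ 566.99084636 -114.83099961] [ 519.67982308 -133.42845051]
end [ 512.53649536 -136.23641528] grip62 [ 552.55564861 -120.50531952] centre [610.25768351 -97.82327448]
r hist (array([  0,   1, 127,  17,   4,   6,  21, 153,   4,   6,   4]), array([20, 22, 24, 26, 28, 30, 32, 34, 36, 38, 40, 42]))
yellow [ 359.88304507 -155.66173775] [433.85836029 -32.15315296]
tool dx,dy 11.815262784060941 -1.63982590567874
yellow rel grip along/across -109.71705385184474 [] 118.95142732485647
```

Request:
drive_tool(
  dp=[
    [0.0022,-0.0004,0.016],
    [0.0022,-0.0004,0.016],
    [0.0022,-0.0004,0.016],
    [0.0022,-0.0004,0.016],
    [0.0022,-0.0004,0.016],
  ],
  dr=[
    [0,0,0],
    [0,0,0],
    [0,0,0],
    [0,0,0],
    [0,0,0],
  ],
)

```text
time: 2.9
position: [551.8, -120.4, 74.0]
tool_rot: [-3.141, 0.0, 0.375]
contact_force: [-0.6, -0.1, 0.6]
grip_width: 85.4
finger_force: 0.0
```

Request:
drive_tool(
  dp=[
    [0,0,0.016],
    [0,0,0.014],
    [0,0,0.012],
    [0,0,0.01],
    [0,0,0.004],
  ],
  dr=[
    [0,0,0],
    [0,0,0],
    [0,0,0],
    [0,0,0],
    [0,0,0],
  ],
)

```text
time: 3.52
position: [551.7, -120.5, 18.7]
tool_rot: [-3.141, 0.0, 0.375]
contact_force: [0.3, -0.8, -0.5]
grip_width: 85.5
finger_force: 0.0
```

Request:
drive_tool(
  dp=[
    [0,0,0],
    [0,0,0],
    [0,0,0],
    [0,0,0],
    [0,0,0],
  ],
  dr=[
    [0,0,0],
    [0,0,0],
    [0,0,0],
    [0,0,0],
    [0,0,0],
  ],
  jaw=-1,
  squeeze=60,
)

```text
time: 4.15
position: [552.0, -120.5, 19.7]
tool_rot: [3.141, -0.0, 0.375]
contact_force: [-0.6, -0.4, 4.8]
grip_width: 12.9
finger_force: 59.5
```

Request:
drive_tool(
  dp=[
    [0,0,0],
    [0,0,0],
    [0,0,0],
    [0,0,0],
    [0,0,0],
  ],
  dr=[
    [0,0,0],
    [0,0,0],
    [0,0,0],
    [0,0,0],
    [0,0,0],
  ],
)

```text
time: 4.78
position: [552.0, -120.5, 19.7]
tool_rot: [3.141, -0.0, 0.375]
contact_force: [-0.7, -0.0, 6.1]
grip_width: 12.9
finger_force: 59.6
```

Request:
drive_tool(
  dp=[
    [0,0,-0.005],
    [0,0,-0.012],
    [0,0,-0.015],
    [0,0,-0.012],
    [0,0,-0.006],
  ],
  dr=[
    [0,0,0],
    [0,0,0],
    [0,0,0],
    [0,0,0],
    [0,0,0],
  ],
)

```text
time: 5.4
position: [552.1, -120.6, 70.6]
tool_rot: [3.141, -0.001, 0.375]
contact_force: [0.6, -0.1, -1.6]
grip_width: 12.7
finger_force: 58.7
```

Request:
drive_tool(
  dp=[
    [-0.015,0.019,0],
    [-0.015,0.019,0],
    [-0.015,0.019,0],
    [-0.015,0.019,0],
    [-0.015,0.019,0],
  ],
  dr=[
    [0,0,0],
    [0,0,0],
    [0,0,0],
    [0,0,0],
    [0,0,0],
  ],
)

```text
time: 6.02
position: [516.4, -237.0, 69.3]
tool_rot: [-3.141, 0.0, 0.375]
contact_force: [0.4, -1.0, -1.6]
grip_width: 12.9
finger_force: 58.7
```

Request:
drive_tool(
  dp=[
    [-0.015,0.019,0],
    [-0.015,0.019,0],
    [-0.015,0.019,0],
    [-0.015,0.019,0],
    [-0.008,0.014,0],
  ],
  dr=[
    [0,0,0],
    [0,0,0],
    [0,0,0],
    [0,0,0],
    [0,0,0],
  ],
)

```text
time: 6.65
position: [486.1, -345.8, 69.3]
tool_rot: [-3.141, 0.0, 0.374]
contact_force: [0.2, -0.6, -2.5]
grip_width: 12.9
finger_force: 58.7
```

Request:
drive_tool(
  dp=[
    [0,0,0],
    [0,0,0],
  ],
  dr=[
    [0,0,0],
    [0,0,0],
  ],
)

```text
time: 6.9
position: [486.6, -344.5, 69.2]
tool_rot: [-3.141, -0.0, 0.375]
contact_force: [-0.9, 0.1, -2.1]
grip_width: 12.9
finger_force: 58.7
```

Run:
```python
from h import *
pw=cam("wrist"); s=sense(); a=read_camera("wrist")[:,:,::-1].copy();b=a.copy()
np.savez("w2.npz",W=pw[1]); cv2.imwrite("pics/w2.png",a)
print(s["time"],s["position"],s["tool_rot"],s["grip_width"],s["finger_force"])
c=np.array([633,-288])
for r,z in((70,12),(30,84),(11,72)):
    t=np.linspace(0,6.28,60);U=proj("wrist",np.c_[c[0]+r*np.cos(t),c[1]+r*np.sin(t),0*t+z],pw);cv2.polylines(b,[U.astype(int)],1,(0,255,0),1)
cv2.imwrite("pics/w2o.png",b)
```

```text
6.9 [ 486.62287287 -344.45300935   69.22462194] [-3.14120545e+00 -4.97387114e-05  3.74925905e-01] 12.86390630567808 58.728505969047546
```

View pics/w2o.png

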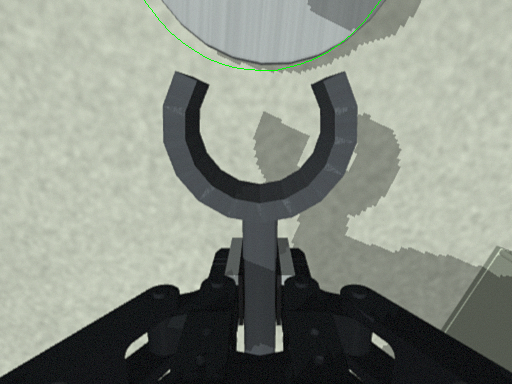

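The wrist view shows the bracket held firmly, with jaw centre near (261,122). The foot's near edge is near (267,63), about 4 px off the predicted circle, so I'll fit it.

Run:
```python
from h import *
from scipy.optimize import least_squares
a=cv2.imread("pics/w2.png");pw=(camera_params("wrist"),np.load("w2.npz")["W"])
g=cv2.GaussianBlur(a,(3,3),0).max(2).astype(float)
pts=[]
for x in range(180,300,5):
    col=g[:85,x]; d=col[2:]-col[:-2]; 
    pts.append((x,np.argmin(d)+1))   # bright top -> dark rim
pts=np.array(pts);print(pts[::4].tolist())
F=ray("wrist",pts,12,pw)[:,:2]
f=least_squares(lambda p:np.linalg.norm(F-p,axis=1)-70,[633,-288],loss='soft_l1',f_scale=.5);print("foot",f.x,np.abs(f.fun).round(1).tolist())
m=((g<125)&(g>0)).astype(np.uint8)
# jaw outer edge at top z
s=sense();zt=s["position"][2]-19.7+30
J=ray("wrist",[[164,125],[357,125],[261,221],[199,125],[321,125],[261,184]],zt,pw)[:,:2]
th=s["tool_rot"][2];ex=np.array([np.cos(th),np.sin(th)]);ey=np.array([np.sin(th),-np.cos(th)])
print("jaw pts tool rel",((J-s["position"][:2])@np.c_[ex,ey]).round(1).tolist())
for p in(f.x,[632.5,-288]):
  D=np.array(p)-s["position"][:2];print("pipe tool rel",D@ex,D@ey)
```

```text
[[180, 72], [200, 80], [220, 50], [240, 58], [260, 62], [280, 62]]
foot [ 637.9570364  -288.77808081] [18.4, 17.9, 17.0, 16.7, 16.9, 16.8, 1.5, 1.7, 1.3, 1.3, 0.7, 0.9, 0.6, 0.6, 0.5, 0.3, 0.0, 0.1, 0.1, 0.1, 0.3, 0.6, 0.5, 0.6]
jaw pts tool rel [[63.4, -34.6], [63.4, 35.0], [26.4, 0.4], [63.4, -22.0], [63.4, 22.0], [41.4, 0.4]]
pipe tool rel 161.13095270022916 3.7777883430031025
pipe tool rel 156.33904440842406 1.053403843723318
```

Request:
drive_tool(
  dp=[
    [0,0.001,0.008],
    [0,0.001,0.008],
    [0,0.001,0.008],
    [0,0,0.007],
    [0,0,0],
  ],
  dr=[
    [0,0,0],
    [0,0,0],
    [0,0,0],
    [0,0,0],
    [0,0,0],
  ],
)

```text
time: 7.58
position: [487.3, -347.6, 37.5]
tool_rot: [-3.141, 0.001, 0.375]
contact_force: [-1.0, -0.7, -1.3]
grip_width: 12.8
finger_force: 58.7
```

Request:
drive_tool(
  dp=[
    [0.01,0,0],
    [0.01,0,0],
    [0.01,0,0],
    [0.01,0,0],
    [0.01,0,0],
  ],
  dr=[
    [0,0,0],
    [0,0,0],
    [0,0,0],
    [0,0,0],
    [0,0,0],
  ],
)

```text
time: 8.2
position: [534.8, -329.1, 38.3]
tool_rot: [-3.142, 0.0, 0.375]
contact_force: [-0.7, 1.1, -1.9]
grip_width: 12.9
finger_force: 58.7
```

Run:
```python
from h import *
s=sense();pw=cam("wrist");a=read_camera("wrist")[:,:,::-1].copy();np.savez("w3.npz",W=pw[1]);cv2.imwrite("pics/w3.png",a);print(s["time"],s["position"],s["contact_force"])
```

```text
8.2 [ 534.77930118 -329.13061709   38.28014677] [-0.70526577  1.11704221 -1.8685522 ]
```

View pics/w3.png

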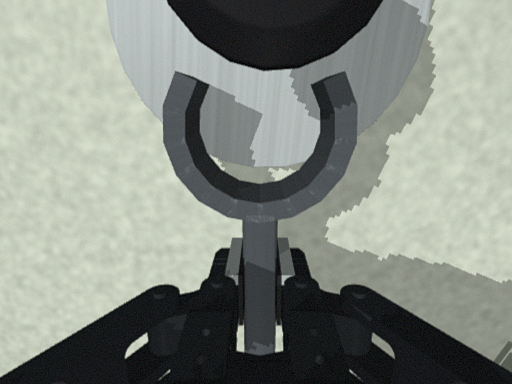

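Run:
```python
from h import *
from scipy.optimize import least_squares
pw=(camera_params("wrist"),np.load("w3.npz")["W"])
a=cv2.imread("pics/w3.png");g=a.max(2);s=sense();th=s["tool_rot"][2];B=np.array([[np.cos(th),np.sin(th)],[np.sin(th),-np.cos(th)]]).T
n,l,st,c=cv2.connectedComponentsWithStats((g<45).astype(np.uint8));k=l==l[30,270];print(np.nonzero(k)[0].max())
pts=[(x,np.nonzero(k[:,x])[0].max()+.5) for x in range(195,350,5)]
for z in(72,84):
    F=(ray("wrist",pts,z,pw)[:,:2]-s["position"][:2])@B
    f=least_squares(lambda p:np.linalg.norm(F-p,axis=1)-30,[110,3],loss='soft_l1',f_scale=.5);print("cap",z,f.x,np.abs(f.fun).mean())
fp=[(267,167),(107,0),(432,0)]
F=(ray("wrist",fp,12,pw)[:,:2]-s["position"][:2])@B;f=least_squares(lambda p:np.linalg.norm(F-p,axis=1)-70,[110,3]);print("foot",f.x,f.fun,F)
```

```text
69
cap 72 [109.47195251   3.56003404] 0.1142000165129689
cap 84 [108.80928182   3.21528392] 0.20633339339640783
foot [109.49738665   4.08949766] [-0.05726241 -0.84514792 -0.84566597] [[ 39.55709335   3.50476239]
 [111.79244211 -65.0272607 ]
 [111.88624945  73.20255902]]
```

The view shows the cap edge at (270,70) and the foot edge at (268,167). The pipe lies 109 mm ahead and 3.5 mm right in the tool frame, so I go 3 mm sideways and 47 mm forward.

Request:
drive_tool(
  dp=[
    [0.005,0.003,0],
    [0.01,0,0],
    [0.01,0,0],
    [0.01,0,0],
    [0.01,0,0],
  ],
  dr=[
    [0,0,0],
    [0,0,0],
    [0,0,0],
    [0,0,0],
    [0,0,0],
  ],
)

```text
time: 8.88
position: [577.7, -315.4, 38.3]
tool_rot: [-3.142, 0.0, 0.375]
contact_force: [0.1, 0.2, -2.0]
grip_width: 13.3
finger_force: 58.7
```

Request:
drive_tool(
  dp=[
    [0.001,0,0.002],
    [0,0,0.002],
    [0,0,0.001],
    [0,0,0],
  ],
  dr=[
    [0,0,0],
    [0,0,0],
    [0,0,0],
    [0,0,0],
  ],
)

```text
time: 9.38
position: [577.7, -315.5, 33.2]
tool_rot: [-3.141, 0.0, 0.375]
contact_force: [0.9, -0.4, -1.4]
grip_width: 12.8
finger_force: 58.7
```

Request:
drive_tool(
  dp=[
    [0,0,0.001],
    [0,0,0.0005],
    [0,0,0],
  ],
  dr=[
    [0,0,0],
    [0,0,0],
    [0,0,0],
  ],
)

```text
time: 9.75
position: [578.0, -315.4, 31.8]
tool_rot: [3.142, 0.0, 0.375]
contact_force: [0.1, 0.8, -2.0]
grip_width: 12.6
finger_force: 58.9
```

Run:
```python
from h import *
a=read_camera("side")[:,:,::-1];cv2.imwrite("pics/s4.png",cv2.resize(a[100:190,220:360],None,fx=4,fy=4,interpolation=cv2.INTER_CUBIC))
```

```text
(no output)
```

View pics/s4.png

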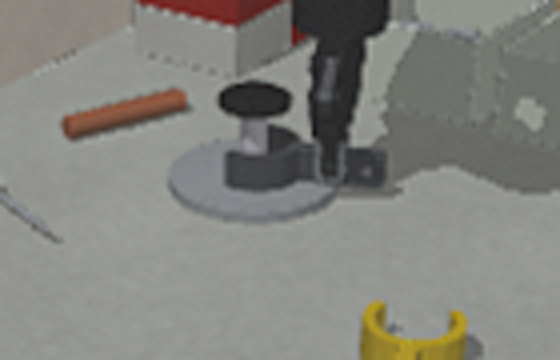

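The side view shows the jaw around the pipe at about (255,165) in the crop, under the cap. Releasing.

Request:
drive_tool(
  dp=[
    [0,0,0],
    [0,0,0],
    [0,0,0],
    [0,0,0],
    [0,0,0],
  ],
  dr=[
    [0,0,0],
    [0,0,0],
    [0,0,0],
    [0,0,0],
    [0,0,0],
  ],
  jaw=0.2,
)

```text
time: 10.42
position: [578.0, -315.4, 31.8]
tool_rot: [3.142, -0.0, 0.375]
contact_force: [-0.3, 0.1, 0.2]
grip_width: 51.5
finger_force: 0.0
```

Request:
drive_tool(
  dp=[
    [0,0,-0.01],
    [0,0,-0.02],
    [0,0,-0.03],
    [0,0,-0.03],
    [-0.02,0,-0.03],
  ],
  dr=[
    [0,0,0],
    [0,0,0],
    [0,0,0],
    [0,0,0],
    [0,0,0],
  ],
)

```text
time: 11.05
position: [559.8, -322.5, 154.5]
tool_rot: [3.14, -0.001, 0.376]
contact_force: [0.6, -0.8, -0.4]
grip_width: 51.1
finger_force: 0.0
```

Request:
drive_tool(
  dp=[
    [-0.02,0,-0.01],
    [-0.02,0,0],
    [0,0,0],
  ],
  dr=[
    [0,0,0],
    [0,0,0],
    [0,0,0],
  ],
)

```text
time: 11.42
position: [520.6, -337.8, 160.9]
tool_rot: [-3.141, 0.001, 0.373]
contact_force: [0.0, 0.1, -0.1]
grip_width: 51.2
finger_force: 0.0
```

Run:
```python
from h import *
a=read_camera("side")[:,:,::-1];w=read_camera("wrist")[:,:,::-1]
s=cv2.resize(a[100:190,220:360],(560,360),interpolation=cv2.INTER_CUBIC)
cv2.imwrite("pics/f.png",np.hstack([s[:,:400],cv2.resize(w,(400,300))[:].__class__(0) if 0 else cv2.copyMakeBorder(cv2.resize(w,(400,300)),0,60,0,0,0)]))
```

```text
(no output)
```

View pics/f.png

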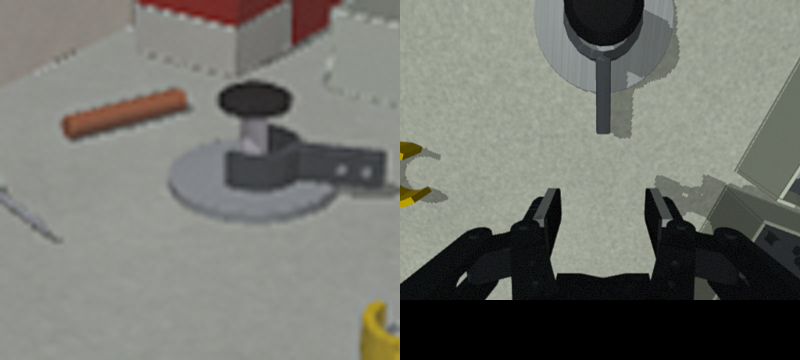

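The bracket lies flat on the foot with the pipe inside its jaw, at about (255,160) in the left view and (603,45) in the right. The gripper is clear, so I'm handing in.

```bash
python3 -c "
from station import *
print(sign_off())"
```

```text
the job is handed in; nothing more can be done
None
```

The open bracket lies flat on the round foot with the pipe inside its jaw, the other two brackets were not touched, and the job is handed in at about 11.5 s; `sign_off()` gave no verdict.

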